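# Clamp the sweet tin in the labelling jig

### The arm

A 7-joint arm with a two-finger parallel gripper is mounted at the origin on the work surface. World frame = base frame: x ahead of the robot, y to its left, z up, the work surface at z = 0. Lengths are in m, angles in rad, forces in N, time in s.
With the tool pointing down it reaches from about 0.4 to 0.9 m from the base axis. Payload 5.6 kg.
Tool frame: the origin (TCP) lies on the centre line of the jaws, within the pads' length; the fingertips stand 19 mm ahead of it and the grasp point (between the pads) is the TCP (env.tip_extent is the distance from the TCP to the fingertips, in m); z points along the fingers, y is the line along which they close (so a half turn about z gives the same grasp; the last joint's range is limited). The gripper opens to 92 mm and grips with 3 to 60 N. Pads are 20 mm wide; open, the fingers measure 128 mm over their backs; the gripper's body (75 mm by 189 mm) begins 69 mm behind the grasp point.
Start: joints at [1.169, 0.468, -0.012, 1.603, 0.006, 1.071, -0.056], TCP at [0.228, -0.609, 0.202] pointing down, gripper open.
Joint ranges: [-2.53, 2.53], [-0.31, 2.02], [-1.57, 1.55], [0.28, 2.44], [-1.29, 4.43], [0.15, 1.84], [-2.92, 2.92]. Speed limits (rad/s): [2.57, 2.57, 3.14, 3.14, 3.14, 3.14, 3.14].

### API

Orientations are given as a unit quaternion [w, x, y, z].
In Python, from station import env gives the robot as it stands. The module is installed in compiled form; this text tells all that it offers.
- The arm moves only by the tool move_arm, never from a script. Its argument "increments" is a list of rows, each an object of numbers: "dx", "dy", "dz": the shift along the tool's x, y, z in mm; "twist": the turn about the tool's z in degrees. A call has 1 to 8 rows; each row is the pose to reach, as a shift and turn from the pose commanded when the call began, along the tool's axes at that moment; what a row does not reach only later rows make up. A row lasts 1/8 s, in which the tool goes at most 62.5 mm and 10.7 degrees, less where a joint would pass 70% of its speed; a pose out of reach is approached as far as the arm can. A call with a gripper value outside its range is refused whole. "claw" is the finger opening in mm, from 0 to 91.9, set as the call begins (left out, the last holds). The fingers move at their own pace and stop on an object; the grip force is fixed at half the most. Time passes only in rows, so rows that repeat a pose let the fingers close. It gives the time, the measured TCP pose, the force, the opening and the grip force at its end, in the units of the state.
- env.observe(): the state, without advancing time (a new reading comes with each control period).
- env.read_camera(name): name is "side" or "top" or "wrist"; returns a dict with "color" (480x640x3 uint8, red, green, blue), "range_z" (480x640 float32, m along the optical axis (not along the pixel's ray), 0 where there is no reading), "camera_matrix" (3x3 intrinsics, pixels), "distortion" ([k1, k2, p1, p2, k3] as OpenCV has them; the pictures are not rectified), "R" (3x3) and "t" (3): a world point X has camera coordinates R X + t; the wrist camera has in their place "T_tool_cam" (4x4, takes a point from camera to tool coordinates, whose origin is the TCP and whose axes are the flange's). Camera axes: x right, y down, z forward; pixel columns grow to the right and rows downward; lengths in m; the calibration is good to about 2 mm. A picture is of the moment at which its call begins: read the wrist's pose just before it.
- env.job_done(): hands the job in; it is judged then, once.
Trained networks look in a picture, given as the dict that the camera call returned (one of the last four; its "shot" number tells which), for a name from the list of things; names that differ only in an ending like _2 or _b are one class to them, and where a whole thing is asked for, a point or a joint stands for the part that bears it (a point fixed in the world has none). Each returns a list of dicts, best first, with "conf" (0 to 1); they miss things now and then, are a little off and sometimes report something else, mostly with a low value. They report only what shows in the picture. A call takes as long as a camera call. They do not tell look-alikes from the thing itself.
- env.regions_of(label, picture): "mask" (480x640 bool, what is visible of it) and "extent" ([left, top, width, height] in pixels, round what is visible of it).
- env.place_of(label, picture): "pixel" ([row, column] in pixels: a listed point, or the origin of a listed thing).
The state is a dict: "t": time; "joints": joint angles; "qd": joint speeds; "joint_efforts": joint torques, N m; "eef_pos": TCP position; "orientation": TCP orientation; "ft_force": force on the tool from outside, world axes, zero at the start; "moment": the same for the moment, N m; "gripper_width": opening from 0.0 (shut) to 1.0 (fully open); "gripper_force": force on a finger pad.
Only numpy, scipy, OpenCV 4.12 (cv2) and the standard library are available. Lean on these libraries where they do the work, as an engineer would, in place of code of your own. Each camera call takes 0.05 s, during which the arm holds its last target. There are 200 camera calls.

### The job

On the shop's packing counter a round tin stands in the channel of the labelling jig. With the fingertips, push the tin along the channel until it rests fully home against the stop, then push the toggle clamp's upright handle over, away from the tin, until it snaps shut and its rubber foot holds the tin's lid down. Do not lift or tip the tin, and leave the other things on the counter where they are.

Things in the scene. Friction and masses are not known exactly. Their poses are not given: they have to be found in the camera images.
- jig: Clamping jig fixed to the counter: plywood board 12 mm thick, 390 x 150 mm (x -185 to +205 mm), with two guide rails, a stop and a toggle clamp. Origin on the counter below the tin's home centre; +x along the channel from its open end to the stop and clamp, z up. Rails: 12 mm wide, tops 27 mm above the counter, x -190 to +50 mm, inner faces at y = +-52.5 mm.
- home (a point): Point on the board's upper face (12 mm above the counter) where the centre of the tin's underside lies when the tin touches the stop; axes as jig. The wooden stop's face is 50 mm further along +x, its top 47 mm above the counter. Behind it the clamp's steel cheeks: x 65 to 175 mm, 34 mm wide, up to 105 mm above the counter.
- tin: Round steel tin with its lid on, diameter 100 mm, height 50 mm, about 0.35 kg, loose, standing on the board between the rails (2.5 mm play on each side), 60 to 125 mm short of the stop at the start. Origin at the centre of its underside, z up; its yaw means nothing.
- handle (a joint): Clamp handle's angle about a level axis (jig's y) at jig x 150 mm, 88 mm above the counter. 0 = open: upright, leaning 0.35 rad to the tin; grows as it swings away from the tin (jig +x, then down) to 1.30 = closed. A spring drives it to either end from the dead centre at 0.65; about 5 N at the grip starts it, past centre it snaps shut by itself. It moves the arm.
- handle_grip (a point): Middle of the black rubber grip, 78 mm from the handle's pivot. Grip: 16 mm thick in the swing direction, 30 mm wide along the jig's y, 60 mm long along the handle. Open: jig x 123 mm, 161 mm above the counter; closed: jig x 213 mm, 133 mm above it. About 50 mm is free for a finger between open grip and raised arm.
- foot: The clamp arm's spring-loaded foot, a rubber disc 28 mm across. Origin at the arm's end, 95 mm from the arm's pivot (jig x 95 mm, 88 mm above the counter); the disc's face is 30 mm from it. Open: the arm stands up 1.15 rad from level, its end up to 190 mm above the counter over jig x 10 to 70 mm. Closed: level, the foot presses about 3 N on the lid of a tin at home.
- jar: Bystander: amber glass jar, 60 mm across, 85 mm high, beside the jig. Origin at the centre of its underside.
- scoop: Bystander: steel serving spoon with a wooden handle, 190 mm long, lying beside the jig. Origin under its middle.
- square_tin: Bystander: square tin 70 x 70 x 55 mm beside the clamp. Origin at the centre of its underside.
- tape: Bystander: card roll, 76 mm across, 22 mm high, at the left. Origin at the centre of its underside.
- tall_jar: Bystander: clear jar 80 mm across, 140 mm high, at the left. Origin at the centre of its underside.
- bowl: Bystander: copper bowl 130 mm across, 50 mm high, at the right. Origin at the centre of its underside.
There are look-alikes about, which are no part of the job. What is shaped like the tin but green or purple is not meant.

How it is judged:
On the way, in this order (a step that is already met when the one before it is completed fails the run):
1. the tin is home against the stop while the clamp is still open (x of tin in the frame of home between -0.004 and 0.004 m and horizontal distance between tin and home below 0.006 m and value of joint handle below 0.3 rad), for 0.2 s.
2. the handle has snapped over and the foot presses on the tin (x of tin in the frame of home between -0.004 and 0.004 m and horizontal distance between tin and home below 0.006 m and value of joint handle above 1.25 rad and contact force between foot and tin above 1.5 N), for 0.2 s.
At the end, for the whole second after the job is handed in: The tin stands flat and at rest against the stop (within 4 mm of home along the channel, 6 mm in all), the handle is within 0.05 rad of its closed end, and the foot presses on the tin with more than 1.5 N (all of step 2 and angle between tin's own z axis and vertical below 0.05 rad and linear speed of tin below 0.01 m/s and z of tin in the frame of home below 0.004 m); the robot touches nothing.
It fails at once if the tin is lifted more than 12 mm off the board (z of tin in the frame of home above 0.012 m).
It fails at once if the tin is tipped by more than 0.25 rad (angle between tin's own z axis and vertical above 0.25 rad).
It fails at once if another thing on the counter is moved more than 30 mm (distance of any of jar, scoop, square_tin, tape, tall_jar, bowl from where it was at the start of the episode above 0.03 m).
It fails at once if the arm or the gripper's body, not the fingers, presses on the tin or the jig (contact force between the arm and tin above 10 N or contact force between the arm and jig above 10 N).
It also fails if it takes over 45 s, if anything falls off the work surface, if the arm or the gripper's body presses on something with over 40 N, if the wrist force passes 120 N, or if a joint passes its speed limit or range.

## Working session

There is one attempt and no reset: what is moved stays moved. The work goes in short steps, Python scripts to look and compute and a tool call to move; the robot and the scene stay as the last step left them, time stands still between calls to the robot, and variables do not carry over. Pictures are saved under pics/ and viewed, at most 10 in all, crops included, and the job is handed in when it is done.

Besides the shell and the picture viewer there is one more tool, called by a JSON object that holds its "name" and its "arguments". move_arm: Moves the arm, as the interface text tells. Its arguments: {"type":"object","properties":{"increments":{"type":"array"},"claw":{"type":"number"}},"required":["increments"]}

```bash
mkdir -p pics; cat > h.py <<'E'
import numpy as np, cv2
from station import env
def world(p,px,z=None):
    """pixels (n,2) [row,col] -> world by depth, or by plane z"""
    px=np.atleast_2d(np.array(px,float)); K=p["camera_matrix"]
    u=cv2.undistortPoints(px[:,::-1].reshape(-1,1,2).copy(),K,np.array(p["distortion"])).reshape(-1,2)
    r=np.c_[u,np.ones(len(u))]
    R,t=np.array(p["R"]),np.array(p["t"]); c=-R.T@t; d=r@R
    if z is None:
        s=p["range_z"][px[:,0].astype(int),px[:,1].astype(int)][:,None]
    else: s=((z-c[2])/d[:,2])[:,None]
    return c+d*s
def save(p,n): cv2.imwrite(f"pics/{n}.png",p["color"][:,:,::-1])
E
python3 - <<'E'
from h import *
np.set_printoptions(precision=3,suppress=True)
s=env.observe(); print(s["t"],s["eef_pos"],s["orientation"],s["ft_force"])
for n in("top","side"):
    p=env.read_camera(n); save(p,n+"0"); print(n,-np.array(p["R"]).T@p["t"])
    for l in("tin","jig","home","handle_grip","foot","square_tin","jar"):
        for d in env.place_of(l,p)[:3]:
            print(l,d["conf"],d["pixel"],world(p,d["pixel"])[0])
E
```

```text
0.0 [ 0.228 -0.608  0.202] [-0.001  0.984  0.178 -0.   ] [-0.145 -0.237  0.507]
top [0.333 0.004 1.372]
tin 0.78 [314.0, 399.4] [ 0.271 -0.193  0.052]
tin 0.71 [185.3, 438.0] [ 0.641 -0.323  0.043]
tin 0.69 [203.8, 382.8] [ 0.582 -0.153  0.076]
jig 0.7 [241.0, 337.4] [ 0.486 -0.023  0.009]
home 0.62 [236.2, 337.8] [ 0.5   -0.025  0.012]
handle_grip 0.73 [221.3, 291.7] [0.522 0.098 0.17 ]
foot 0.64 [228.4, 317.4] [0.52  0.034 0.043]
square_tin 0.96 [181.0, 301.1] [0.658 0.079 0.056]
jar 0.85 [200.2, 383.0] [ 0.591 -0.153  0.084]
jar 0.44 [252.1, 191.4] [ 0.462  0.415 -0.001]
jar 0.22 [221.8, 289.8] [0.524 0.105 0.153]
side [-0.059  0.87   1.381]
tin 0.93 [249.7, 354.4] [ 0.454 -0.087  0.065]
tin 0.69 [260.2, 429.1] [ 0.254 -0.179  0.051]
tin 0.67 [234.6, 275.7] [ 0.692 -0.022  0.052]
jig 0.8 [272.2, 334.7] [ 0.48  -0.02   0.014]
home 0.61 [269.4, 330.9] [ 0.498 -0.027  0.008]
handle_grip 0.77 [261.2, 295.9] [0.529 0.1   0.162]
foot 0.64 [241.4, 312.7] [0.519 0.032 0.182]
foot 0.41 [295.6, 357.3] [0.386 0.01  0.001]
square_tin 0.84 [270.6, 266.2] [0.637 0.103 0.051]
square_tin 0.58 [243.3, 314.1] [0.514 0.032 0.178]
square_tin 0.4 [224.9, 324.4] [ 0.587 -0.133  0.053]
jar 0.66 [227.6, 322.1] [ 0.597 -0.135  0.033]
jar 0.33 [363.1, 216.7] [0.564 0.419 0.063]
```

View pics/top0.png

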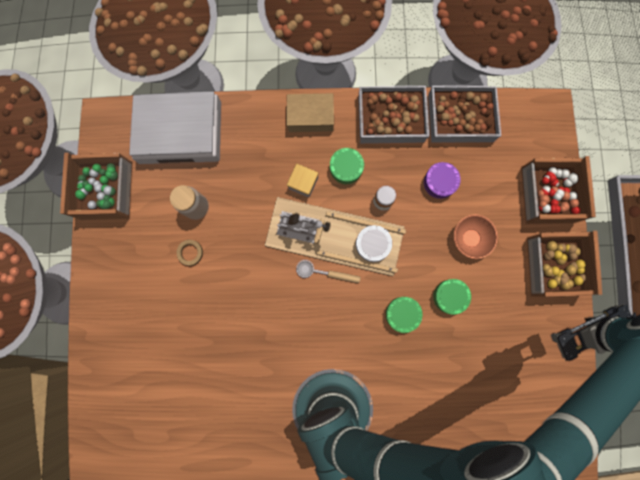

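View pics/side0.png

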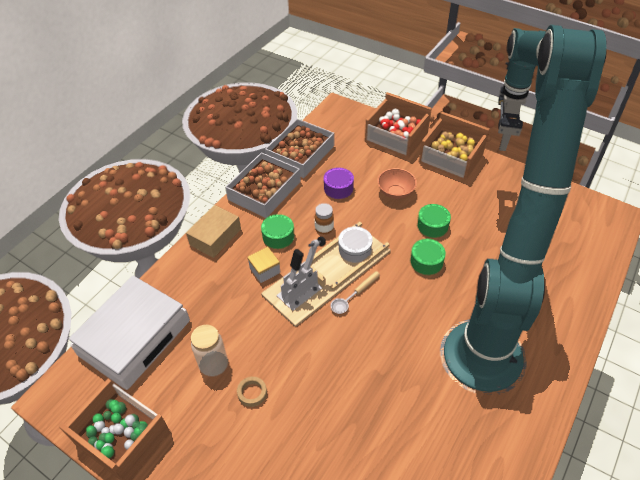

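The top view shows the white tin at (col 374, row 243), on the board between the rails. The clamp is at its left end (col 300, row 228), with the channel's open end to the right (−y). The side view agrees: tin at (355,242), grip at (297,259). Next I'll measure the jig's pose.

```bash
python3 - <<'E'
from h import *
np.set_printoptions(precision=4,suppress=True)
def rect(P):
    (c,wh,a)=cv2.minAreaRect((P[:,:2]*1000).astype(np.float32)); return np.array(c),wh,a
for n in("top","side"):
    p=env.read_camera(n)
    m=env.regions_of("jig",p)[0]; print(n,m["conf"],m["extent"])
    px=np.argwhere(m["mask"]); P=world(p,px); 
    b=P[(abs(P[:,2]-.012)<.006)]; print("board",len(b),rect(b))
    r=P[(abs(P[:,2]-.027)<.004)]; print("rails",len(r),rect(r) if len(r) else 0)
    q=world(p,px,.012)[(P[:,2]<.02)&(P[:,2]>.004)]; print("plane",rect(q))
    for m in env.regions_of("tin",p)[:4]:
        px=np.argwhere(m["mask"]); P=world(p,px); t=P[abs(P[:,2]-.062)<.006]
        if len(t)<50: continue
        q=(world(p,px,.062)[abs(P[:,2]-.062)<.006][:,:2]*1000).astype(np.float32)
        print("tin",m["conf"],m["extent"],np.median(P[:,2]),cv2.minEnclosingCircle(q))
    m=env.regions_of("handle_grip",p)
    for k in m[:2]:
        P=world(p,np.argwhere(k["mask"])); g=P[P[:,2]>.135]; print("clamp",k["conf"],k["extent"],len(g),g.mean(0) if len(g) else 0)
    d=env.place_of("handle_grip",p)[0]; print("grip at z161",world(p,d["pixel"],.161))
    d=env.place_of("home",p)[0]; print("home",world(p,d["pixel"],.012))
E
```

```text
top 0.88 [262.2, 197.8, 142.2, 78.2]
board 3981 (array([502.7833, -17.0075]), (394.7811279296875, 150.9355010986328), 75.54513549804688)
rails 583 (array([498.1985, -34.1467]), (361.55169677734375, 129.3428497314453), 75.57949829101562)
plane (array([501.8771, -17.4843]), (394.71380615234375, 150.3503875732422), 75.61196899414062)
tin 0.7 [355.0, 225.0, 37.5, 36.3] 0.061548182458117884 ((474.27752685546875, -126.1988525390625), 50.6638298034668)
clamp 0.57 [282.4, 212.4, 16.9, 14.0] 96 [0.529  0.0943 0.1766]
clamp 0.44 [263.9, 194.3, 141.4, 78.4] 286 [0.5066 0.0504 0.2539]Traceback (most recent call last):
  File "<stdin>", line 20, in <module>
IndexError: list index out of range
```

Jig axis is at 75.55° from world x, home ≈ (0.500, −0.0245), and the tin is about 105 mm short and centred in the channel. Now I'll move behind the tin with the fingers shut.

{"name": "move_arm", "arguments": {"increments": [{"dx":44,"dy":-37,"dz":0,"twist":-7},{"dx":88,"dy":-74,"dz":0,"twist":-14},{"dx":132,"dy":-111,"dz":0,"twist":-21},{"dx":176,"dy":-148,"dz":0,"twist":-28},{"dx":220,"dy":-185,"dz":0,"twist":-35},{"dx":264,"dy":-222,"dz":0,"twist":-42},{"dx":308,"dy":-260,"dz":0,"twist":-49},{"dx":351,"dy":-297,"dz":0,"twist":-55}], "claw": 0}}

```text
t: 2.05
eef_pos: [0.4534, -0.2057, 0.2029]
orientation: [0.001, 0.789, 0.614, 0.0]
ft_force: [0.5, -0.7, -1.2]
gripper_width: 0.151
gripper_force: 0.0
```

```bash
cat > go.py <<'E'
import sys
from h import *
from scipy.spatial.transform import Rotation as Ro
np.set_printoptions(precision=1,suppress=True)
a=np.radians(75.55); u=np.array([np.cos(a),np.sin(a),0]); n=np.array([-u[1],u[0],0]); H=np.array([.5004,-.0245,0])
s=env.observe(); p=np.array(s["eef_pos"]); q=s["orientation"]
R=Ro.from_quat([q[1],q[2],q[3],q[0]]).as_matrix()
yaw=np.degrees(np.arctan2(R[1,0],R[0,0])); d=p-H
print("t",s["t"],"jig xyz mm",np.array([d@u,d@n,p[2]])*1e3,"yaw",yaw,"tilt",R[2,2].round(4),"F",s["ft_force"],"w",s["gripper_width"])
if len(sys.argv)>1:
    x,y,z=[float(v)/1e3 for v in sys.argv[1:4]]; T=H+u*x+n*y+[0,0,z]
    print("shift mm",R.T@(T-p)*1e3,"twist",yaw-75.55)
E
python3 go.py -190 0 202
```

```text
t 2.05 jig xyz mm [-187.2    0.3  202.9] yaw 75.75089505468847 tilt -1.0 F [ 0.5 -0.7 -1.2] w 0.15061295322915222
shift mm [-2.8  0.3  0.9] twist 0.20089505468847335
```

{"name": "move_arm", "arguments": {"increments": [{"dx":-3,"dz":40},{"dx":-3,"dz":80},{"dx":-3,"dz":115},{"dx":-3,"dz":143},{"dx":-3,"dz":143}]}}

```text
$.increments[0]: bad value
```

```bash
python3 go.py -70 0 59
```

```text
t 2.05 jig xyz mm [-187.2    0.3  202.9] yaw 75.75089505468847 tilt -1.0 F [ 0.5 -0.7 -1.2] w 0.15061295322915222
shift mm [117.3   0.5 143.8] twist 0.20089505468847335
```

All four fields are apparently required.

{"name": "move_arm", "arguments": {"increments": [{"dx":-3,"dy":0,"dz":40,"twist":0},{"dx":-3,"dy":0,"dz":80,"twist":0},{"dx":-3,"dy":0,"dz":115,"twist":0},{"dx":-3,"dy":0,"dz":143,"twist":0},{"dx":-3,"dy":0,"dz":143,"twist":0}]}}

```text
t: 2.68
eef_pos: [0.4504, -0.2096, 0.058]
orientation: [-0.002, 0.79, 0.613, -0.001]
ft_force: [0.4, 0.6, 0.2]
gripper_width: 0.006
gripper_force: 0.0
```

```bash
python3 go.py -70 0 59
```

```text
t 2.675 jig xyz mm [-191.7    2.2   58. ] yaw 75.56240046163603 tilt -1.0 F [0.4 0.6 0.2] w 0.005714369895946466
shift mm [121.7   2.2  -1. ] twist 0.01240046163603381
```

{"name": "move_arm", "arguments": {"increments": [{"dx":14,"dy":1,"dz":0,"twist":0},{"dx":30,"dy":2,"dz":0,"twist":0},{"dx":48,"dy":2,"dz":0,"twist":0},{"dx":66,"dy":2,"dz":0,"twist":0},{"dx":84,"dy":2,"dz":0,"twist":0},{"dx":100,"dy":2,"dz":0,"twist":0},{"dx":112,"dy":2,"dz":0,"twist":0},{"dx":121,"dy":2,"dz":0,"twist":0}]}}

```text
t: 3.68
eef_pos: [0.4843, -0.0927, 0.0597]
orientation: [0.0, 0.79, 0.613, 0.0]
ft_force: [0.2, 0.5, 0.1]
gripper_width: 0.006
gripper_force: 0.0
```

```bash
cat >> go.py <<'E'
p=env.read_camera("top"); 
for m in env.regions_of("tin",p)[:5]:
    px=np.argwhere(m["mask"]); P=world(p,px); q=world(p,px,.062); k=(abs(P[:,2]-.062)<.008)&(np.abs((q-H)@n)<.06)&(np.abs((q-H)@u)<.2)
    if k.sum()>50:
        q=q[k]-H; print("tin",m["conf"],"x",np.percentile(q@u,[0,2,98,100])*1e3,"y",np.percentile(q@n,[0,100])*1e3)
E
python3 go.py -60 0 59
```

```text
t 3.675 jig xyz mm [-70.1  -1.4  59.7] yaw 75.58487240678872 tilt -1.0 F [0.2 0.5 0.1] w 0.0059529042607858315
shift mm [10.1 -1.4  0.7] twist 0.03487240678872183
```

{"name": "move_arm", "arguments": {"increments": [{"dx":3,"dy":-1,"dz":0,"twist":0},{"dx":6,"dy":-1,"dz":0,"twist":0},{"dx":8,"dy":-1,"dz":0,"twist":0},{"dx":9,"dy":-1,"dz":0,"twist":0}]}}

```text
t: 4.28
eef_pos: [0.4853, -0.0846, 0.0595]
orientation: [0.0, 0.79, 0.613, -0.0]
ft_force: [0.6, 0.3, -0.1]
gripper_width: 0.004
gripper_force: 0.0
```

```bash
python3 go.py -60 0 59; python3 - <<'E'
from h import *
p=env.read_camera("side"); cv2.imwrite("pics/s1.png",cv2.resize(p["color"][150:350,220:440,::-1],None,fx=3,fy=3,interpolation=2)); print(env.observe()["ft_force"])
E
```

```text
t 4.275 jig xyz mm [-62.   -0.3  59.5] yaw 75.54295747929247 tilt -1.0 F [ 0.6  0.3 -0.1] w 0.0042476400712934395
shift mm [ 2.  -0.3  0.5] twist -0.007042520707528865
[ 0.44810956  1.33875566 -0.52798946]
```

View pics/s1.png

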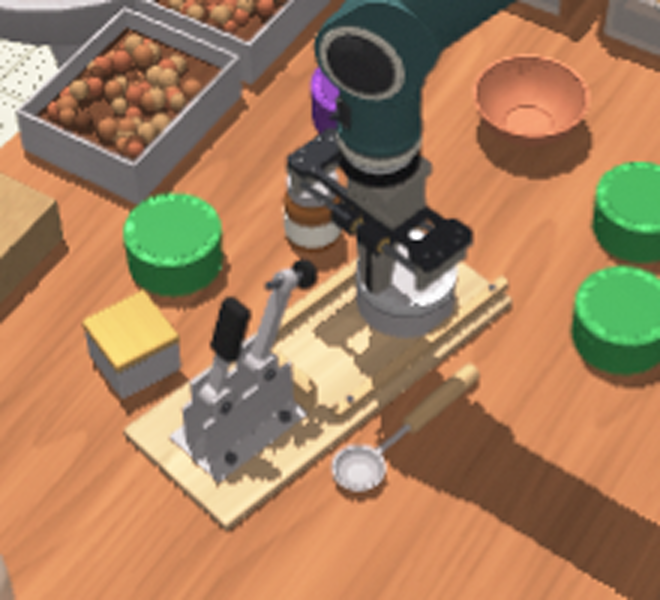

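The crop shows the tin at about (405,290) with the gripper over it, and the clamp upright. I'll measure the tin again, because it looks nearly unmoved.

```bash
python3 - <<'E'
from h import *
np.set_printoptions(precision=1,suppress=True)
a=np.radians(75.55); u=np.array([np.cos(a),np.sin(a),0]); n=np.array([-u[1],u[0],0]); H=np.array([.5004,-.0245,0])
J=lambda P:np.c_[(P-H)@u,(P-H)@n,P[:,2]]*1e3
s=env.observe(); p=env.read_camera("side")
def proj(X): return cv2.projectPoints(np.array(X,float).reshape(-1,3),cv2.Rodrigues(np.array(p["R"]))[0],np.array(p["t"]),p["camera_matrix"],np.array(p["distortion"]))[0].reshape(-1,2)
q=proj([s["eef_pos"],np.array(s["eef_pos"])-[0,0,.019],H+[0,0,.012],H-u*.105+[0,0,.062],H+u*.123+[0,0,.161]]); print("crop px tcp,tip,home,tin0,grip",(q-[220,150])*3)
for l in("tin","foot","handle_grip"):
    for d in env.place_of(l,p)[:3]: print(l,d["conf"],(np.array(d["pixel"])[::-1]-[220,150])*3,J(world(p,d["pixel"])))
for m in env.regions_of("tin",p)[:3]:
    P=J(world(p,np.argwhere(m["mask"]))); print(m["conf"],m["extent"],np.percentile(P,[1,50,99],axis=0))
# depth along crop points
for c in[(405,290),(370,290),(430,290),(405,320),(330,350),(285,385)]: print(c,J(world(p,[c[1]/3+150,c[0]/3+220])))
E
```

```text
crop px tcp,tip,home,tin0,grip [[374.5 291.9]
 [374.2 304.1]
 [329.3 356.1]
 [405.6 267.4]
 [229.3 329.6]]
tin 0.91 [170.7 258. ] [[  47.7 -182.5   46.2]]
tin 0.76 [617.1 332.4] [[-201.8  194.4   50.4]]
tin 0.65 [624.9 220.5] [[-320.9  104.4   49.5]]
foot 0.44 [280.8 269.4] [[ -49.8 -125.3   -2.3]]
handle_grip 0.75 [226.2 330. ] [[128.5   2.5 167.5]]
handle_grip 0.39 [332.7 365.7] [[2.4 7.4 5.4]]
0.88 [410.9, 238.1, 35.1, 34.7] [[-285.2  130.5   -0.6]
 [-221.5  185.3   48.3]
 [-182.5  226.8   58.6]]
0.82 [415.7, 203.9, 33.6, 34.7] [[-403.8   48.8    1.7]
 [-344.8  103.    48.3]
 [-307.2  145.4   57.6]]
0.77 [336.7, 227.7, 34.4, 37.7] [[-134.4  -23.6   12.1]
 [ -76.5   30.    53.8]
 [ -51.4   52.6   81.2]]
(405, 290) [[-86.4  17.8  57.8]]
(370, 290) [[-52.2   3.   73.4]]
(430, 290) [[-97.9  40.5  67.9]]
(405, 320) [[-68.7  36.   42.2]]
(330, 350) [[-7.6 -6.9  8.5]]
(285, 385) [[73.6 16.3 48.3]]
```

```bash
python3 - <<'E'
from h import *
np.set_printoptions(precision=1,suppress=True)
a=np.radians(75.55); u=np.array([np.cos(a),np.sin(a),0]); n=np.array([-u[1],u[0],0]); H=np.array([.5004,-.0245,0])
J=lambda P:np.c_[(P-H)@u,(P-H)@n,P[:,2]]*1e3
print("tip",env.tip_extent,env.observe()["eef_pos"])
p=env.read_camera("side"); w=env.read_camera("wrist")
A=cv2.resize(p["color"][205:270,325:390],(480,480),interpolation=cv2.INTER_NEAREST)
B=cv2.resize(w["color"],(320,240)); C=np.zeros((480,800,3),np.uint8); C[:,:480]=A; C[:240,480:]=B
cv2.imwrite("pics/z.png",C[:,:,::-1])
for r in range(232,258,3): print(r,[tuple(J(world(p,[r,c]))[0].astype(int)) for c in (338,341,344,347,350)])
E
```

```text
tip 0.019 [ 0.5 -0.1  0.1]
232 [(np.int64(-125), np.int64(-93), np.int64(0)), (np.int64(-29), np.int64(14), np.int64(165)), (np.int64(-29), np.int64(26), np.int64(175)), (np.int64(-34), np.int64(33), np.int64(177)), (np.int64(-38), np.int64(40), np.int64(180))]
235 [(np.int64(-114), np.int64(-83), np.int64(3)), (np.int64(-54), np.int64(-9), np.int64(113)), (np.int64(-49), np.int64(7), np.int64(131)), (np.int64(-48), np.int64(20), np.int64(142)), (np.int64(-36), np.int64(43), np.int64(171))]
238 [(np.int64(-89), np.int64(-57), np.int64(31)), (np.int64(-49), np.int64(-4), np.int64(108)), (np.int64(-52), np.int64(5), np.int64(114)), (np.int64(-51), np.int64(17), np.int64(125)), (np.int64(-66), np.int64(14), np.int64(110))]
241 [(np.int64(-85), np.int64(-52), np.int64(24)), (np.int64(-52), np.int64(-7), np.int64(89)), (np.int64(-50), np.int64(6), np.int64(103)), (np.int64(-53), np.int64(16), np.int64(109)), (np.int64(-65), np.int64(16), np.int64(99))]
244 [(np.int64(-89), np.int64(-56), np.int64(4)), (np.int64(-51), np.int64(-6), np.int64(77)), (np.int64(-50), np.int64(6), np.int64(89)),
[... 313 characters left out ...]
64(66))]
250 [(np.int64(-70), np.int64(-37), np.int64(7)), (np.int64(-56), np.int64(-10), np.int64(42)), (np.int64(-55), np.int64(2), np.int64(55)), (np.int64(-60), np.int64(10), np.int64(57)), (np.int64(-61), np.int64(21), np.int64(66))]
253 [(np.int64(-58), np.int64(-24), np.int64(13)), (np.int64(-57), np.int64(-11), np.int64(26)), (np.int64(-55), np.int64(2), np.int64(40)), (np.int64(-58), np.int64(13), np.int64(47)), (np.int64(-62), np.int64(21), np.int64(51))]
256 [(np.int64(-51), np.int64(-17), np.int64(11)), (np.int64(-56), np.int64(-10), np.int64(13)), (np.int64(-56), np.int64(2), np.int64(26)), (np.int64(-53), np.int64(17), np.int64(42)), (np.int64(-57), np.int64(26), np.int64(46))]
```

View pics/z.png

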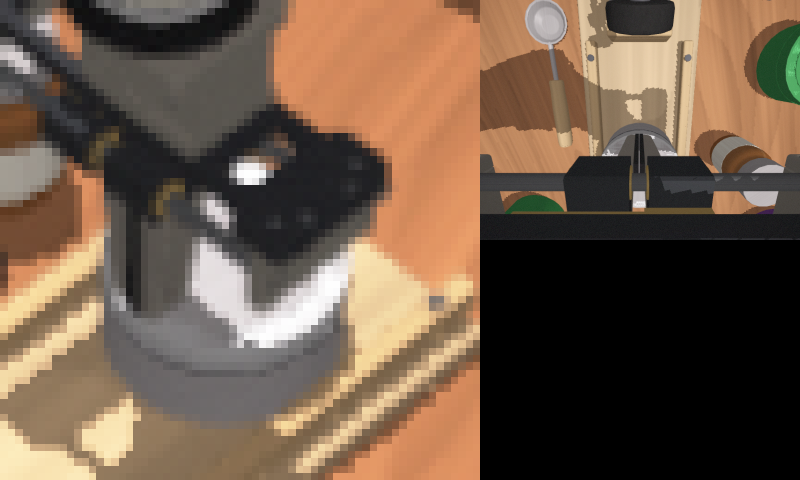

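The zoom shows the fingers over the lid. They seem to end at about lid height (tip near row 247, col 344), with no contact force, and the tin is still at x −105. So the true tip height doesn't match what I assumed. I'll lift and measure where the tip really is.

{"name": "move_arm", "arguments": {"increments": [{"dx":0,"dy":0,"dz":-30,"twist":0},{"dx":0,"dy":0,"dz":-60,"twist":0},{"dx":-40,"dy":0,"dz":-60,"twist":0},{"dx":-90,"dy":0,"dz":-60,"twist":0},{"dx":-130,"dy":0,"dz":-60,"twist":0},{"dx":-130,"dy":0,"dz":-60,"twist":0}]}}

```text
t: 5.52
eef_pos: [0.4516, -0.2138, 0.1194]
orientation: [0.0, 0.792, 0.61, -0.001]
ft_force: [1.2, 0.8, -0.2]
gripper_width: 0.005
gripper_force: 0.0
```

```bash
python3 go.py -190 0 59; python3 - <<'E'
from h import *
np.set_printoptions(precision=1,suppress=True)
a=np.radians(75.55); u=np.array([np.cos(a),np.sin(a),0]); n=np.array([-u[1],u[0],0]); H=np.array([.5004,-.0245,0])
J=lambda P:np.c_[(P-H)@u,(P-H)@n,P[:,2]]*1e3
s=env.observe(); T=J(np.array(s["eef_pos"])[None])[0]
p=env.read_camera("side")
px=np.argwhere(np.ones((480,640)))[:]; px=px[(px[:,0]>130)&(px[:,0]<330)&(px[:,1]>250)&(px[:,1]<450)]
P=J(world(p,px)); k=(abs(P[:,0]-T[0])<30)&(abs(P[:,1]-T[1])<30)&(P[:,2]>T[2]-60)&(P[:,2]<T[2]+60)
Q=P[k]; o=np.argsort(Q[:,2])[:25]; print("tcp",T); print(Q[o])
print([(z,np.percentile(Q[abs(Q[:,2]-z)<6],[5,95],axis=0)) for z in (110,125,140) if (abs(Q[:,2]-z)<6).any()])
p2=env.read_camera("top"); C=np.hstack([cv2.resize(p["color"][195:265,325:405],(457,400),interpolation=cv2.INTER_CUBIC),cv2.resize(p2["color"][210:290,340:408],(340,400),interpolation=cv2.INTER_CUBIC)])
cv2.imwrite("pics/z2.png",C[:,:,::-1])
E
```

```text
t 5.525 jig xyz mm [-195.5    0.   119.4] yaw 75.19977675405616 tilt -1.0 F [ 1.2  0.8 -0.2] w 0.004813144154972017
shift mm [ 5.6  0.  60.4] twist -0.35022324594383747
tin 0.92 x [-155.4 -150.1  -60.1  -55. ] y [-50.   50.1]
tcp [-191.6   -0.2  119.4]
[[-185.1    4.4  128.7]
 [-184.6    0.7  130.6]
 [-181.6    3.5  130.6]
 [-184.8    8.5  132.1]
 [-181.6   -4.8  132.9]
 [-179.9    0.8  134.1]
 [-189.7   11.7  135.3]
 [-180.2   -7.8  135.9]
 [-193.2   12.3  137.4]
 [-181.1    7.4  138.3]
 [-182.3   14.3  138.4]
 [-179.2    1.1  139.1]
 [-180.6   -8.4  139.5]
 [-189.3   11.6  139.8]
 [-179.4   -3.3  139.9]
 [-183.6    0.9  140.1]
 [-183.6   12.9  140.6]
 [-184.5   -8.1  141.1]
 [-184.8  -12.6  141.8]
 [-180.9   -4.8  141.9]
 [-194.8   14.4  142.1]
 [-179.6   12.5  143.3]
 [-177.8    6.   143.9]
 [-178.4    1.4  144.2]
 [-198.3   14.9  144.2]]
[(125, array([[-185.1,    1. ,  128.9],
       [-181.9,    4.3,  130.6]])), (140, array([[-194.7,   -8.4,  135.3],
       [-178.5,   14.4,  145.2]]))]
```

View pics/z2.png

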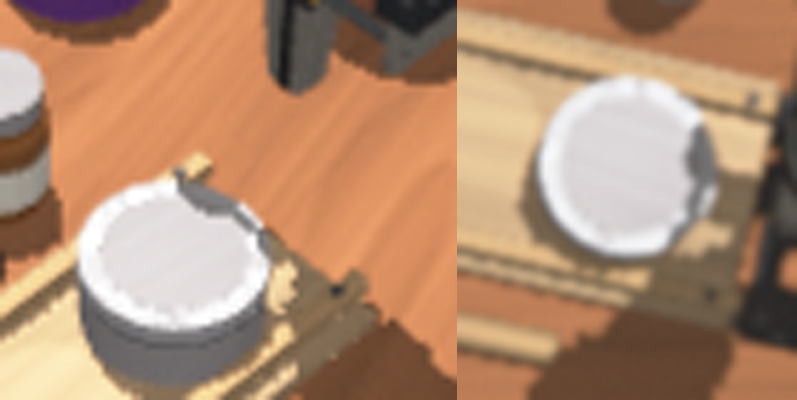

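The side crop shows the fingertips hanging well above TCP level. By depth they end at z ≈ 130 mm while the reported TCP is at 119 mm, so the true tip is about 10 mm *above* the reported TCP rather than 19 mm below. That's why the fingers passed over the lid. The tin is unmoved at x −105. I'll work from the measured tip height: reported z of 34 mm puts the tip at about 44 mm.

{"name": "move_arm", "arguments": {"increments": [{"dx":0,"dy":0,"dz":30,"twist":0},{"dx":0,"dy":0,"dz":55,"twist":0},{"dx":0,"dy":0,"dz":75,"twist":0},{"dx":0,"dy":0,"dz":85,"twist":0},{"dx":0,"dy":0,"dz":85,"twist":0}]}}

```text
t: 6.35
eef_pos: [0.4529, -0.2095, 0.0341]
orientation: [-0.001, 0.79, 0.613, -0.0]
ft_force: [0.8, -0.2, 0.1]
gripper_width: 0.006
gripper_force: 0.0
```

```bash
python3 go.py -60 0 34; python3 - <<'E'
from h import *
np.set_printoptions(precision=1,suppress=True)
a=np.radians(75.55); u=np.array([np.cos(a),np.sin(a),0]); n=np.array([-u[1],u[0],0]); H=np.array([.5004,-.0245,0])
J=lambda P:np.c_[(P-H)@u,(P-H)@n,P[:,2]]*1e3
p=env.read_camera("side"); T=J(np.array(env.observe()["eef_pos"])[None])[0]
px=np.argwhere(np.ones((480,640))); px=px[(px[:,0]>130)&(px[:,0]<330)&(px[:,1]>250)&(px[:,1]<450)]
P=J(world(p,px)); k=(abs(P[:,0]-T[0])<16)&(abs(P[:,1])<20)&(P[:,2]>20)&(P[:,2]<80); Q=P[k]; print(T,Q[np.argsort(Q[:,2])[:12]])
E
```

```text
t 6.35 jig xyz mm [-191.    -0.1   34.1] yaw 75.64298975240322 tilt -1.0 F [ 0.8 -0.2  0.1] w 0.005787361141815496
shift mm [131.    0.1   0.2] twist 0.09298975240322704
tin 0.73 x [-155.4 -149.9  -60.   -55. ] y [-47.2  49.9]
tin 0.68 x [-155.4 -154.6  171.7  173.4] y [-50.   49.5]
[-191.7   -1.    35.2] [[-184.2    3.5   43.9]
 [-184.6    2.8   47.6]
 [-182.2    9.1   50.1]
 [-182.9  -12.6   50.3]
 [-182.    -7.5   50.5]
 [-180.     2.8   51.2]
 [-185.7    5.6   53.7]
 [-186.9   12.8   54. ]
 [-181.3   13.9   54.7]
 [-181.2   -2.9   54.8]
 [-190.9   13.1   55.7]
 [-188.6   11.    55.8]]
```

{"name": "move_arm", "arguments": {"increments": [{"dx":12,"dy":0,"dz":5,"twist":0},{"dx":24,"dy":0,"dz":5,"twist":0},{"dx":36,"dy":0,"dz":5,"twist":0},{"dx":48,"dy":0,"dz":5,"twist":0},{"dx":60,"dy":0,"dz":5,"twist":0}]}}

```text
t: 7.12
eef_pos: [0.4679, -0.1517, 0.0295]
orientation: [0.0, 0.79, 0.613, -0.0]
ft_force: [0.1, -2.7, -0.1]
gripper_width: 0.001
gripper_force: 0.9
```

```bash
cat > tin.py <<'E'
from h import *
np.set_printoptions(precision=1,suppress=True)
a=np.radians(75.55); u=np.array([np.cos(a),np.sin(a),0]); n=np.array([-u[1],u[0],0]); H=np.array([.5004,-.0245,0])
print(env.observe()["ft_force"])
for c in("top","side"):
    p=env.read_camera(c); px=np.argwhere(np.ones((480,640))); P=world(p,px)-H; J=np.c_[P@u,P@n,P[:,2]]*1e3
    k=(abs(J[:,2]-62)<5)&(abs(J[:,1])<52)&(J[:,0]>-170)&(J[:,0]<60); c3=p["color"].reshape(-1,3).astype(int)
    k&=(c3.min(1)>120)&(np.ptp(c3,axis=1)<40)
    if k.sum()>20: q=J[k]; print(c,k.sum(),np.percentile(q,[2,50,98],axis=0)[:,:2].ravel(),q[:,:2].min(0),q[:,:2].max(0))
E
python3 go.py -60 0 34;python3 tin.py
```

```text
t 7.125 jig xyz mm [-131.2   -0.3   29.5] yaw 75.56202646321097 tilt -1.0 F [ 0.1 -2.7 -0.1] w 0.0005105276775605748
shift mm [71.2 -0.3 -4.5] twist 0.012026463210972338
[ 0.4 -0.   0.3]
top 697 [-92.9 -45.7 -58.4  -2.4 -22.2  44.7] [-102.8  -50.3] [-18.5  49.6]
side 584 [-112.1  -43.6  -61.8    0.6  -21.2   46.2] [-117.3  -50.8] [-17.5  51.3]
```

The tin moves now: force is 2.7 N and its centre is at about −68. I'll keep pushing.

{"name": "move_arm", "arguments": {"increments": [{"dx":12,"dy":0,"dz":0,"twist":0},{"dx":24,"dy":0,"dz":0,"twist":0},{"dx":36,"dy":0,"dz":0,"twist":0},{"dx":46,"dy":0,"dz":0,"twist":0},{"dx":54,"dy":0,"dz":0,"twist":0},{"dx":60,"dy":0,"dz":0,"twist":0},{"dx":62,"dy":0,"dz":0,"twist":0}]}}

```text
t: 8.2
eef_pos: [0.4833, -0.092, 0.0294]
orientation: [-0.0, 0.79, 0.613, -0.0]
ft_force: [-1.2, -2.5, -0.7]
gripper_width: 0.003
gripper_force: 0.9
```

```bash
python3 go.py -60 0 30;python3 tin.py
```

```text
t 8.2 jig xyz mm [-69.6  -0.3  29.4] yaw 75.580168485189 tilt -1.0 F [-1.2 -2.5 -0.7] w 0.0027012502434996415
shift mm [ 9.6 -0.3 -0.6] twist 0.03016848518900872
tin 0.68 x [-43.4 -37.6  33.4  39.5] y [-49.3  50.1]
[1.  0.4 0.2]
top 587 [-27.3 -45.4   1.7   3.8  35.4  45.1] [-37.3 -49.8] [40.8 49.1]
side 535 [-47.7 -44.9   0.8  -2.4  39.6  46.2] [-55.8 -49.4] [43.7 50.4]
```

Front edge is at about +42, with about 7 mm to go. I'll inch forward until the force rises at the stop.

{"name": "move_arm", "arguments": {"increments": [{"dx":2,"dy":0,"dz":0,"twist":0},{"dx":4,"dy":0,"dz":0,"twist":0},{"dx":5,"dy":0,"dz":0,"twist":0},{"dx":6,"dy":0,"dz":0,"twist":0},{"dx":7,"dy":0,"dz":0,"twist":0}]}}

```text
t: 9.02
eef_pos: [0.485, -0.0857, 0.0295]
orientation: [0.0, 0.79, 0.613, -0.0]
ft_force: [0.1, -2.8, 1.9]
gripper_width: 0.001
gripper_force: 1.4
```

{"name": "move_arm", "arguments": {"increments": [{"dx":1,"dy":0,"dz":0,"twist":0},{"dx":1,"dy":0,"dz":0,"twist":0}]}}

```text
t: 9.28
eef_pos: [0.4853, -0.0845, 0.0295]
orientation: [0.0, 0.79, 0.613, 0.0]
ft_force: [-0.6, -3.0, 1.8]
gripper_width: 0.003
gripper_force: 1.3
```

```bash
python3 go.py -60 0 30;python3 tin.py
```

```text
t 9.275 jig xyz mm [-61.9  -0.4  29.5] yaw 75.55798157332275 tilt -1.0 F [-0.6 -3.   1.8] w 0.0026940382395301255
shift mm [ 1.9 -0.4 -0.5] twist 0.007981573322751956
tin 0.96 x [-34.5 -29.4  40.1  45.7] y [-49.5  50. ]
[-1.  -2.7  1.8]
top 557 [-18.6 -45.7   9.4   5.4  44.2  46. ] [-21.9 -50.4] [48.3 50.5]
side 568 [-45.1 -44.    6.3   1.3  45.6  46.8] [-49.  -49.4] [51.6 50.7]
```

{"name": "move_arm", "arguments": {"increments": [{"dx":1,"dy":0,"dz":0,"twist":0},{"dx":2,"dy":0,"dz":0,"twist":0},{"dx":2,"dy":0,"dz":0,"twist":0}]}}

```text
t: 9.85
eef_pos: [0.4855, -0.0836, 0.0295]
orientation: [0.0, 0.791, 0.612, -0.001]
ft_force: [-1.3, -5.3, 3.8]
gripper_width: 0.004
gripper_force: 2.6
```

{"name": "move_arm", "arguments": {"increments": [{"dx":1,"dy":0,"dz":0,"twist":0},{"dx":1,"dy":0,"dz":0,"twist":0}]}}

```text
t: 10.1
eef_pos: [0.4855, -0.0835, 0.0295]
orientation: [0.001, 0.791, 0.612, -0.001]
ft_force: [-1.6, -7.9, 3.3]
gripper_width: 0.006
gripper_force: 3.8
```

```bash
python3 go.py -60 0 30;python3 tin.py
```

```text
t 10.1 jig xyz mm [-60.9  -0.3  29.5] yaw 75.47759729755424 tilt -1.0 F [-1.6 -7.9  3.3] w 0.006155450124581975
shift mm [ 0.9 -0.3 -0.5] twist -0.07240270244575697
tin 0.86 x [-34.5 -28.7  44.4  49.8] y [-49.5  50. ]
[-1.3 -7.4  3.8]
top 546 [-18.3 -45.2  10.3   6.4  45.7  44.8] [-28.4 -50.4] [49.8 50.2]
side 582 [-43.7 -44.8   5.6  -0.5  45.8  47.7] [-50.7 -49.5] [51.6 51.4]
```

The tin is home: force climbs to about 8 N with no further motion, and the front edge is at +50. Now I'll back off, rise above the clamp arm and go across to the gap.

{"name": "move_arm", "arguments": {"increments": [{"dx":-12,"dy":0,"dz":0,"twist":0},{"dx":-26,"dy":0,"dz":0,"twist":0},{"dx":-30,"dy":0,"dz":-30,"twist":0},{"dx":-30,"dy":0,"dz":-80,"twist":0},{"dx":-30,"dy":0,"dz":-135,"twist":0},{"dx":-30,"dy":0,"dz":-180,"twist":0},{"dx":-30,"dy":0,"dz":-190,"twist":0},{"dx":-30,"dy":0,"dz":-190,"twist":0}]}}

```text
t: 11.3
eef_pos: [0.4783, -0.111, 0.2193]
orientation: [0.0, 0.791, 0.612, 0.0]
ft_force: [-0.5, 0.7, -0.0]
gripper_width: 0.004
gripper_force: 0.0
```

```bash
python3 go.py 86 0 215;python3 tin.py; python3 - <<'E'
from h import *
np.set_printoptions(precision=1,suppress=True)
a=np.radians(75.55); u=np.array([np.cos(a),np.sin(a),0]); n=np.array([-u[1],u[0],0]); H=np.array([.5004,-.0245,0])
for c in("side","top"):
    p=env.read_camera(c); px=np.argwhere(np.ones((480,640))); P=world(p,px)-H; J=np.c_[P@u,P@n,P[:,2]]*1e3
    for z in range(105,205,10):
        k=(abs(J[:,2]-z)<5)&(abs(J[:,1])<25)&(J[:,0]>0)&(J[:,0]<160)
        if k.any(): print(c,z,np.sort(J[k][:,0].round()).astype(int).tolist()[:40], J[k][:,1].mean())
E
```

```text
t 11.3 jig xyz mm [-89.3  -0.2 219.3] yaw 75.52892740445733 tilt -1.0 F [-0.5  0.7 -0. ] w 0.0042965899894255285
shift mm [175.3  -0.3   4.3] twist -0.021072595542662498
tin 0.98 x [-48.7 -43.7  42.5  49.1] y [-50.1  50. ]
[-0.7  0.6 -0.2]
top 772 [-44.3 -45.9   0.3  -1.2  44.3  45.5] [-49.4 -50.1] [49.3 49.4]
side 641 [-42.4 -44.2   4.8   0.8  45.7  47.7] [-49.2 -49.9] [51.4 51.6]
side 105 [81, 81, 82, 84, 86, 86, 87, 87, 88, 88, 88, 89, 89, 89, 90, 91, 91, 92, 92, 93, 93, 94, 94, 94, 94, 95, 95, 95, 96, 96, 96, 98, 98, 98, 99, 99, 100, 100, 100, 100] 3.4532966052732754
side 115 [79, 82, 82, 84, 85, 87, 87, 87, 88, 88, 88, 88, 89, 91, 91, 92, 92, 92, 93, 93, 93, 95, 97, 137, 139, 141, 141, 141, 141, 142, 142, 142, 143, 144, 144, 145, 145, 154] 2.424757723962377
side 125 [72, 77, 77, 79, 79, 80, 81, 82, 84, 84, 85, 85, 85, 86, 86, 86, 87, 88, 90, 91, 92, 133, 133, 137, 137, 137, 138, 138, 138, 139, 140, 140, 141, 141, 142, 142, 143, 144, 144, 145] 3.11780152326657
side 135 [66, 68, 69, 71, 71, 72, 75, 75, 76, 77, 77, 77, 77, 79, 80, 80, 81, 81, 81, 82, 82, 82, 82, 82, 83, 83, 85, 134
[... 1742 characters left out ...]
, 133, 133, 134, 134, 137] 4.893047038547924
top 165 [27, 29, 31, 34, 34, 35, 36, 36, 36, 37, 37, 38, 38, 39, 39, 40, 41, 65, 66, 68, 120, 126, 127, 128, 128, 129, 129, 129, 129, 129, 129, 131, 131, 132] 2.8506582295406027
top 175 [24, 24, 25, 25, 25, 26, 26, 26, 27, 27, 28, 28, 28, 28, 29, 29, 29, 30, 30, 30, 31, 31, 31, 32, 32, 32, 32, 33, 33, 33, 33, 34, 34, 35, 35, 35, 37, 37, 37, 39] 1.0721236860562169
top 185 [29, 47, 48, 48, 49, 49, 49, 50, 50, 52, 52, 53, 53, 54, 54, 54, 55, 55, 56, 56, 57, 57, 58, 58, 59, 59, 60, 60, 60, 61, 63, 63, 64, 66, 67, 68, 69, 70, 71, 71] 0.6771772842854493
top 195 [74, 108, 111, 111, 113, 114, 115, 115, 116, 117, 117, 118, 118, 119, 120] 0.3206246978098504
```

Tin confirmed home by both views: x −49 to +49–51. At z 185 the free gap runs from x 79 to 106, so I'll aim the finger at x 92.

{"name": "move_arm", "arguments": {"increments": [{"dx":40,"dy":0,"dz":0,"twist":0},{"dx":85,"dy":0,"dz":0,"twist":0},{"dx":130,"dy":0,"dz":0,"twist":0},{"dx":165,"dy":0,"dz":0,"twist":0},{"dx":181,"dy":0,"dz":0,"twist":0},{"dx":181,"dy":0,"dz":0,"twist":0}]}}

```text
t: 12.35
eef_pos: [0.5235, 0.0649, 0.2189]
orientation: [-0.0, 0.79, 0.613, -0.0]
ft_force: [0.2, -0.4, -0.7]
gripper_width: 0.004
gripper_force: 0.0
```

```bash
python3 go.py 92 0 162; cat > fin.py <<'E'
from h import *
np.set_printoptions(precision=1,suppress=True)
a=np.radians(75.55); u=np.array([np.cos(a),np.sin(a),0]); n=np.array([-u[1],u[0],0]); H=np.array([.5004,-.0245,0])
p=env.read_camera("side"); s=env.observe(); d=np.array(s["eef_pos"])-H; T=np.array([d@u,d@n,d[2]])*1e3
px=np.argwhere(np.ones((480,640))); P=world(p,px)-H; J=np.c_[P@u,P@n,P[:,2]]*1e3
k=(abs(J[:,0]-T[0])<18)&(abs(J[:,1])<25)&(J[:,2]>T[2]-5)&(J[:,2]<T[2]+45); Q=J[k]
print(T,"lowest",Q[np.argsort(Q[:,2])[:6]],"pct",np.percentile(Q,[2,98],axis=0))
cv2.imwrite("pics/f%d.png"%(s["t"]*100),cv2.resize(p["color"][190:320,240:380,::-1],None,fx=4,fy=4,interpolation=2))
E
python3 fin.py; ls pics
```

```text
t 12.35 jig xyz mm [ 92.3  -0.  218.9] yaw 75.64008013057013 tilt -1.0 F [ 0.2 -0.4 -0.7] w 0.0038083355910557767
shift mm [-0.3  0.  56.9] twist 0.09008013057012931
tin 0.97 x [-48.  -45.3  17.8  23.2] y [-46.6  37.3]
[ 90.3  -0.6 219.2] lowest [[ 97.5   1.7 227.9]
 [100.    8.6 231.7]
 [101.7   2.7 232.1]
 [102.7   0.  234.7]
 [ 99.8 -11.  235.1]
 [101.3   2.5 235.7]] pct [[ 83.3 -13.  232. ]
 [103.3  17.4 262.1]]
f1250.png
s1.png
side0.png
top0.png
z.png
z2.png
```

{"name": "move_arm", "arguments": {"increments": [{"dx":-1,"dy":0,"dz":15,"twist":0},{"dx":-1,"dy":0,"dz":30,"twist":0},{"dx":-1,"dy":0,"dz":43,"twist":0},{"dx":-1,"dy":0,"dz":55,"twist":0},{"dx":-1,"dy":0,"dz":55,"twist":0}]}}

```text
t: 13.12
eef_pos: [0.5227, 0.0636, 0.1632]
orientation: [-0.001, 0.79, 0.613, -0.001]
ft_force: [-0.4, 0.1, -0.1]
gripper_width: 0.005
gripper_force: 0.0
```

```bash
python3 go.py 170 0 162; python3 fin.py; ls -t pics|head -1
```

```text
t 13.125 jig xyz mm [ 90.8   0.4 163.2] yaw 75.56727912045348 tilt -1.0 F [-0.4  0.1 -0.1] w 0.004504205749756227
shift mm [79.2  0.4  1.2] twist 0.017279120453480346
tin 0.6 x [-46.7 -44.1  20.   26.6] y [-50.1  33.9]
[ 91.3  -0.6 164.8] lowest [[100.5  -2.1 173.5]
 [ 99.8   5.3 175.2]
 [101.1  -1.1 179.1]
 [ 99.6   5.3 179.2]
 [101.6   3.6 179.4]
 [101.9  -7.9 182.2]] pct [[ 84.1 -12.3 177.7]
 [108.   16.9 208.7]]
f1327.png
```

No contact, and the finger is in the gap. Now I'll push the handle over.

{"name": "move_arm", "arguments": {"increments": [{"dx":10,"dy":0,"dz":2,"twist":0},{"dx":20,"dy":0,"dz":4,"twist":0},{"dx":30,"dy":0,"dz":6,"twist":0},{"dx":40,"dy":0,"dz":6,"twist":0},{"dx":50,"dy":0,"dz":6,"twist":0},{"dx":60,"dy":0,"dz":6,"twist":0},{"dx":70,"dy":0,"dz":6,"twist":0},{"dx":78,"dy":0,"dz":6,"twist":0}]}}

```text
t: 14.28
eef_pos: [0.5429, 0.1403, 0.1584]
orientation: [-0.0, 0.79, 0.613, 0.0]
ft_force: [-0.0, 0.0, 0.0]
gripper_width: 0.005
gripper_force: 0.0
```

```bash
python3 go.py 170 0 162; python3 fin.py; ls -t pics|head -1
```

```text
t 14.275 jig xyz mm [170.2  -0.  158.4] yaw 75.59429090270582 tilt -1.0 F [-0.  0.  0.] w 0.005071303333932624
shift mm [-0.2 -0.  -3.6] twist 0.04429090270582492
tin 0.76 x [-48.  -43.7  39.7  44.3] y [-50.1  50. ]
[169.6  -0.1 158.4] lowest [[178.3  -7.  163.9]
 [179.6   7.4 170. ]
 [181.2   5.7 174.2]
 [179.8  12.1 174.7]
 [179.6   7.8 174.7]
 [181.1  -6.4 175.6]] pct [[163.7 -13.  172.5]
 [183.   17.6 203.3]]
f1442.png
```

Zero force, so it has probably snapped shut. I'll retract straight up and look.

{"name": "move_arm", "arguments": {"increments": [{"dx":0,"dy":0,"dz":-30,"twist":0},{"dx":0,"dy":0,"dz":-70,"twist":0},{"dx":0,"dy":0,"dz":-110,"twist":0},{"dx":0,"dy":0,"dz":-110,"twist":0}]}}

```text
t: 14.92
eef_pos: [0.5446, 0.1394, 0.2718]
orientation: [0.002, 0.791, 0.612, 0.003]
ft_force: [-0.0, 0.5, 0.4]
gripper_width: 0.002
gripper_force: 0.0
```

```bash
python3 tin.py; python3 - <<'E'
from h import *
np.set_printoptions(precision=1,suppress=True)
a=np.radians(75.55); u=np.array([np.cos(a),np.sin(a),0]); n=np.array([-u[1],u[0],0]); H=np.array([.5004,-.0245,0])
p=env.read_camera("side"); cv2.imwrite("pics/end.png",cv2.resize(p["color"][170:330,230:430,::-1],None,fx=4,fy=3.7,interpolation=2))
for l in("handle_grip","foot"):
    for d in env.place_of(l,p)[:1]: q=world(p,d["pixel"])[0]-H; print(l,d["conf"],q@u*1e3,q@n*1e3,q[2]*1e3)
E
```

```text
[-0.   0.5  0.4]
top 734 [-45.8 -46.3  -7.    0.7  41.7  46.1] [-50.1 -50.6] [47.7 49.8]
side 464 [-45.6 -45.1  -3.8  14.7  44.4  47.7] [-51.1 -50.3] [49.2 51.9]
handle_grip 0.73 222.50606676481777 5.994229448838062 151.50425027989135
foot 0.49 -0.3269818488039205 -4.034390216545007 95.00669144249075
```

View pics/end.png

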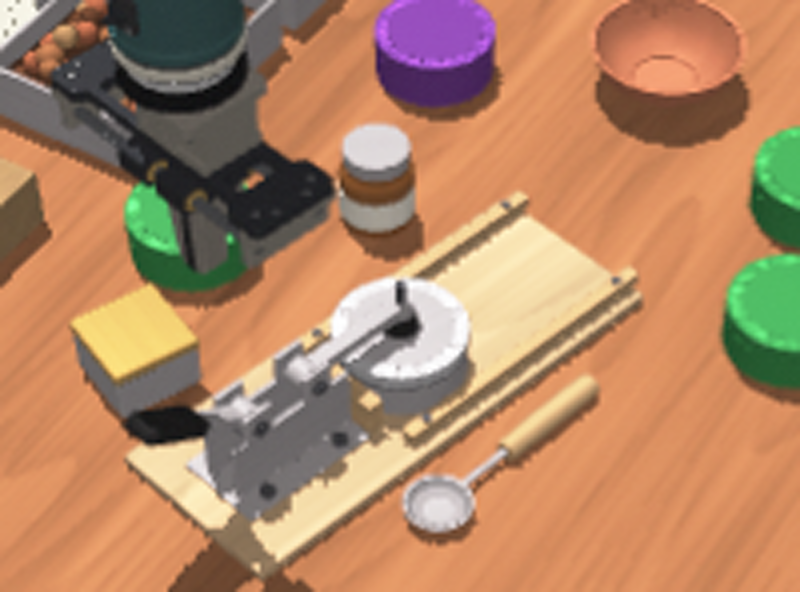

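The picture shows the handle laid over (about 165,425) and the arm level, with the foot on the lid's centre (405,320). The tin is against the stop, the bystanders are in place and the gripper is clear.

```bash
python3 -c "
from station import env
print(env.job_done())"
```

```text
the job is handed in; nothing more can be done
None
```

The job is handed in, with no verdict returned: the tin was pushed home against the stop, the clamp snapped shut with its foot on the lid, and the gripper was clear; one early push passed over the lid because the fingertips sit about 10 mm above the reported TCP, not 19 mm below it.

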